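Hold a sample cell seated in the bayonet port of a reader

ROBOT

A 6-joint arm with a two-finger parallel gripper is mounted at the origin on the work surface. World frame = base frame: x ahead of the robot, y to its left, z up, the work surface at z = 0. Lengths are in m, angles in rad, forces in N, time in s.
With the tool pointing down it reaches from about 0.35 to 0.775 m from the base axis. Payload 7.3 kg.
Tool frame: the origin (TCP) lies between the finger pads; the fingertips stand 22 mm ahead of it and the grasp point (between the pads) lies 3 mm ahead of it (finger_overhang is the distance from the TCP to the fingertips, in m); z points along the fingers, y is the line along which they close (so a half turn about z gives the same grasp; the last joint's range is limited). The gripper opens to 92 mm and grips with 3 to 60 N. Pads are 19 mm wide; open, the fingers measure 130 mm over their backs; the gripper's body (75 mm by 190 mm) begins 47 mm behind the grasp point.
Start: joints at [-1.27, 0.342, 1.524, -0, 1.275, -0.146], TCP at [0.227, -0.473, 0.249] pointing down, gripper open.
Joint ranges: [-2.53, 2.53], [-0.77, 2.02], [0.04, 2.7], [-1, 4.14], [0.28, 2.66], [-3.11, 3.11]. Speed limits (rad/s): [2.57, 2.57, 3.14, 3.14, 3.14, 3.14].

INTERFACE

Orientations are given as a unit quaternion [x, y, z, w].
In Python, from bench import * gives the robot as it stands. The module is installed in compiled form; this text tells all that it offers.
- The arm moves only by the shell command python3 -m creep 'ROWS'. ROWS is JSON, a list that holds one entry, the list of rows, each a list of 7 numbers: the shift along the tool's x, y, z in m, then the turn, a rotation vector about the tool's x, y, z in rad, then the finger opening in m, from 0 to 0.0918. In form: [[[tx, ty, tz, rx, ry, rz, claw], ...]]. A call has 1 to 20 rows; each row is the pose to reach, as a shift and turn from the pose commanded when the call began, along the tool's axes at that moment; what a row does not reach only later rows make up. A row lasts 1/12 s, in which the tool goes at most 41.7 mm and 7.16 degrees, less where a joint would pass 70% of its speed; a pose out of reach is approached as far as the arm can. A call with a gripper value outside its range is refused whole. The fingers move at their own pace and stop on an object; the grip force is fixed at half the most. Time passes only in rows, so rows that repeat a pose let the fingers close. It gives the time, the measured TCP pose, the force, the opening and the grip force at its end, in the units of the state.
- observe(): the state, without advancing time (a new reading comes with each control period).
- get_image(name): name is "scene" or "side" or "wrist"; returns a dict with "frame" (420x560x3 uint8, red, green, blue), "z_map" (420x560 float32, m along the optical axis (not along the pixel's ray), 0 where there is no reading), "fovy" (degrees; the focal length in pixels is half the picture's height over the tangent of half this angle, whatever the lens; pixels are square), "cx", "cy" (the principal point, pixels), "origin" and "attitude" of the camera in the world; the wrist camera has in their place "tool_from_camera" (4x4, takes a point from camera to tool coordinates, whose origin is the TCP and whose axes are the flange's). Camera axes: x right, y up, looking along -z (the intrinsics and any distortion apply to the point x, -y, -z); pixel columns grow to the right and rows downward; lengths in m; the calibration is good to about 2 mm. A picture is of the moment at which its call begins: read the wrist's pose just before it.
- sign_off(): hands the job in; it is judged then, once.
Trained networks look in the newest picture that a camera, given by its name, has taken for a name from the list of things; names that differ only in an ending like _2 or _b are one class to them, and where a whole thing is asked for, a point or a joint stands for the part that bears it (a point fixed in the world has none). Each returns a list of dicts, best first, with "p" (0 to 1); they miss things now and then, are a little off and sometimes report something else, mostly with a low value. They report only what shows in the picture. A call takes as long as a camera call.
- search_frame(camera, query): "box" ([centre column, centre row, width, height] in pixels, round what is visible of it).
- outline_of(camera, query): "region" (420x560 bool, what is visible of it) and "box" ([centre column, centre row, width, height] in pixels, round what is visible of it).
The state is a dict: "time": time; "joint_positions": joint angles; "qd": joint speeds; "effort": joint torques, N m; "tcp_pos": TCP position; "tcp_rot": TCP orientation; "contact_force": force on the tool from outside, world axes, zero at the start; "moment": the same for the moment, N m; "width": opening from 0.0 (shut) to 1.0 (fully open); "grasp_force": force on a finger pad.
Only numpy, scipy, OpenCV 4.12 (cv2) and the standard library are available. Lean on these libraries where they do the work, as an engineer would, in place of code of your own. Each camera call takes 0.05 s, during which the arm holds its last target. There are 200 camera calls.

TASK

Flip the red cam lever on the sample reader all the way over, away from its front, so that the shutter slides off the port. Then take the orange-capped sample cell from the rack, lower it upright into the port with its two lugs through the two notches, push it down against the spring, turn it a quarter turn clockwise (seen from above) to the stop, and finish still gripping it, holding it pressed fully down and turned. Leave all the other pots, bottles, cups and racks where they stand.

Things in the scene. Friction and masses are not known exactly. Their poses are not given: they have to be found in the camera images.
- cell: Sample cell, loose, about 110 g, upright in one of the rack's four places: white tube 30 mm in diameter (tapering to 21 mm over its lowest 8 mm), orange cap 36 mm in diameter from 66 to 80 mm above the foot, orange grip bar on top. Origin: centre of the foot; z up.
- cell_grip (a point): Centre of the cell's orange grip bar, 93 mm above its foot; axes as the cell. The bar is 30 mm long along x, 12 mm thick along y, 26 mm high (80 to 106 mm above the foot).
- cell_lugs (a point): Point on the cell's axis level with the middle of its two black lugs, 37 mm above the foot. The lugs stand out along the cell's +x and -x (parallel to the grip bar), reach 21 mm from the axis, are 6 mm wide and 6 mm high. Either way round fits.
- rack: Fixed light grey rack, 56 x 220 x 28 mm, four 34 mm holes in a row along its y, at -78, -26, 26 and 78 mm; inner floor 3 mm above the table. Holds the cell and three lower white-capped pots (tops 73 mm above the table). Origin: centre of its underside.
- reader: Sample reader: fixed white box with top 76 mm above the table, reaching in its frame from x = -100 (front) to 110 mm (back) and y = -125 to 115 mm. Round port with aluminium collar on top at one side, red lever at the other. Two 12 mm high rails run along x on its top, 44 mm to either side of the port. Origin: on its underside.
- port (a point): Centre of the port at the collar's top face, 80 mm above the table; x to the reader's back. Bore 34 mm, collar 6 mm thick; two 10 mm wide notches (orange marks) point to +x and -x, reaching 24 mm from the centre; below the collar the lugs can turn. At first covered by a grey shutter plate 2 to 6 mm above the collar; opened, its edge is 39 mm behind the centre.
- port_floor (a point): Where the cell's foot is when pressed fully down: 52 mm below the collar top. The foot meets the spring plunger 40 mm below the collar top (lugs then in the notches and between the carrier's prongs, 9 mm apart); from 46 mm down the lugs are below the collar and the cell can turn; 52 mm is the bottom stop.
- lever_pivot (a point): Pivot of the red cam lever on the reader, 86 mm above the table, with the reader's axes (x to the back). The lever is a steel rod of 10 mm diameter with a red handle (18 mm thick) at the top, 79 mm long overall; it swings in the x-z plane of this frame.
- lever_tip (a point): Point in the middle of the red handle's end, 70 mm from the pivot.
- lever (a joint): Angle of the lever, rad: 0 = leaning 0.6 rad to the front (port shut), 1.2 = stop, leaning 0.6 rad to the back (shutter fully open). It stays where it is left; moving it takes about 2 to 4 N near the handle. A linkage slides the shutter 62 mm per rad to the back.
- plunger (a joint): Spring plunger in the port, m pressed down: 0 = up, 0.012 = bottom stop. Spring force 4 N at 0, 10 N at 0.012.
- carrier (a joint): Turn of the sprung carrier that the lugs drive, rad clockwise from above: 0 = in line with the notches, 1.571 = stop after a quarter turn. Return spring 0.03 N m at 0, 0.16 N m at the stop; play to the lugs about 0.08 rad, so the cell turns a little further than the carrier. Let go, the cell turns back or rises.
- pot1: Plain sample pot, white cap, 35 mm diameter, 70 mm tall, in the rack: leave.
- pot2: The same: leave.
- pot3: The same: leave.
- wash_bottle: White bottle with red cap, 64 mm diameter, 150 mm tall, origin under its centre: leave.
- jar: Amber jar with blue lid, 60 mm diameter, 75 mm tall, origin under its centre: leave.
- pen_cup: White cup with pens, 76 mm diameter, pens to 150 mm height, origin under its centre: leave.
- spare_rack: Empty grey rack, 56 x 220 x 28 mm, origin under its centre: leave.

How it is judged:
By the outcome, as a careful person would: the job done as asked, in the order asked, and still so for the second after the job is handed in, while the arm keeps its last pose, push and grip.
It also fails if it takes over 53 s, if anything falls off the work surface, if the arm or the gripper's body presses on something with over 40 N, if the wrist force passes 120 N, or if a joint passes its speed limit or range.

## Working session

There is one attempt and no reset: what is moved stays moved. The work goes in short steps, Python scripts to look and compute and a shell command to move; the robot and the scene stay as the last step left them, time stands still between calls to the robot, and variables do not carry over. Pictures are saved under pics/ and viewed, at most 10 in all, crops included, and the job is handed in when it is done.

```bash
mkdir -p pics; cat > h.py <<'E'
from bench import *
import numpy as np, cv2
from scipy.spatial.transform import Rotation as R
def cam(name):
    s=observe(); im=get_image(name)
    h,w=im["z_map"].shape; f=h/2/np.tan(np.radians(im["fovy"])/2)
    v,u=np.mgrid[:h,:w]; z=im["z_map"]
    P=np.stack([(u-im["cx"])/f*z,-(v-im["cy"])/f*z,-z],-1)
    if name=="wrist":
        T=im["tool_from_camera"]; P=P@T[:3,:3].T+T[:3,3]
        P=P@R.from_quat(s["tcp_rot"]).as_matrix().T+s["tcp_pos"]
    else:
        A=np.array(im["attitude"]); A=R.from_quat(A).as_matrix() if A.size==4 else A
        P=P@A.T+im["origin"]
    P[z==0]=np.nan
    return im,P
def save(im,n): cv2.imwrite(f"pics/{n}.png",im["frame"][...,::-1])
E
python3 - <<'E'
from h import *
print(observe())
np.set_printoptions(precision=4,suppress=True)
for c in ["scene","side"]:
    im,P=cam(c); save(im,c+"1"); print(c,{k:v for k,v in im.items() if k not in("frame","z_map")})
    for q in ["cell","rack","reader","lever","port","wash_bottle","jar","pen_cup","spare_rack","pot1"]:
        for d in outline_of(c,q)[:3]:
            p=P[d["region"]]; p=p[~np.isnan(p[:,0])]
            print(q,round(d["p"],2),np.round(d["box"]),len(p), np.percentile(p,[3,50,97],axis=0).round(3).tolist() if len(p) else "")
E
```

```text
{'time': 0.0, 'joint_positions': array([-1.27001013e+00,  3.42738565e-01,  1.52502527e+00,  2.54915396e-05,
        1.27539983e+00, -1.46018537e-01]), 'qd': array([-0.00171853, -0.00074006, -0.00133479, -0.00166549, -0.0002297 ,
       -0.00025464]), 'effort': array([-3.80750702e-03, -4.31262946e+01, -2.44222087e+01,  7.15118204e-02,
        5.60399517e-02, -1.32163213e-04]), 'tcp_pos': array([ 0.22675036, -0.47308994,  0.24803384]), 'tcp_rot': array([ 9.75149829e-01,  2.21545017e-01, -4.85703134e-05, -7.84095226e-04]), 'contact_force': array([-0.10617424,  0.90084325, -0.1732517 ]), 'moment': array([-0.02138738, -0.02333567,  0.00242447]), 'grasp_force': 0.0, 'width': 1.0061753918043468}
scene {'fovy': 49.707431980920916, 'cx': 279.2997219015476, 'cy': 205.6816603454828, 'origin': array([0.9126, 0.6391, 1.0257]), 'attitude': array([0.093 , 0.3338, 0.8963, 0.2767])}
cell 0.68 [313. 287.  15.  27.] 291 [[0.535, 0.203, 0.029], [0.555, 0.218, 0.082], [0.565, 0.227, 0.11]]
rack 0.95 [305. 297.  77.  71.] 1263 [[0.517, 0.086, 0.0], [0.565, 0.21, 0.027], [0.593, 0.294, 0.031]]
reader 0.83 
[... 2294 characters left out ...]
006], [0.34, 0.412, 0.048], [0.365, 0.448, 0.075]]
pen_cup 0.89 [248. 333.  31.  56.] 1326 [[0.322, -0.477, 0.003], [0.356, -0.457, 0.06], [0.39, -0.403, 0.128]]
spare_rack 0.95 [352. 342.  90.  39.] 1664 [[0.504, -0.496, -0.003], [0.585, -0.453, 0.023], [0.713, -0.426, 0.03]]
spare_rack 0.54 [308. 138.  17.  39.] 525 [[0.652, 0.435, 0.002], [0.677, 0.45, 0.072], [0.709, 0.477, 0.147]]
pot1 0.59 [296. 199.  13.  15.] 139 [[0.548, 0.087, 0.028], [0.561, 0.097, 0.062], [0.576, 0.121, 0.075]]
pot1 0.54 [290. 191.   7.  18.] 111 [[0.54, 0.14, 0.027], [0.55, 0.15, 0.067], [0.568, 0.169, 0.073]]
pot1 0.38 [280. 173.   2.  17.] 40 [[0.524, 0.242, 0.033], [0.528, 0.25, 0.059], [0.535, 0.263, 0.075]]
```

```bash
python3 - <<'E'
from h import *
np.set_printoptions(precision=4,suppress=True)
out=np.zeros((560,800,3),np.uint8)
tops=[];
for i,c in enumerate(["scene","side"]):
    im,P=cam(c)
    d=[d for d in outline_of(c,"reader") if d["region"].sum()>4000][0]
    m=d["region"]&(abs(P[...,2]-.076)<.004)
    p=P[m][:,:2]; tops.append(p)
    r=cv2.minAreaRect((p*1000).astype(np.float32)); print(c,"reader top rect",r, np.median(P[m][:,2]))
    f=im["frame"]; 
    if c=="scene": cr=f[125:335,165:345]
    else: cr=f[150:330,240:380]
    k=min(400/cr.shape[1],560/cr.shape[0]); b=cv2.resize(cr,None,fx=k,fy=k,interpolation=cv2.INTER_CUBIC)[...,::-1]
    out[:b.shape[0],400*i:400*i+b.shape[1]]=b
    # lever red points
    hsv=cv2.cvtColor(f,cv2.COLOR_RGB2HSV); red=((hsv[...,0]<5)|(hsv[...,0]>174))&(hsv[...,1]>150)&(hsv[...,2]>80)
    q=P[red&(P[...,2]>.08)&(P[...,1]<0)&(P[...,0]>.42)]; print("red",len(q),np.percentile(q,[5,50,95],axis=0).tolist())
    org=(hsv[...,0]>=6)&(hsv[...,0]<22)&(hsv[...,1]>150)&(hsv[...,2]>120)
    for nm,s in (("cell",(P[...,1]>.15)&(P[...,1]<.26)&(P[...,0]<.62)&(P[...,0]>.48)),("marks",(P[...,1]<-.05)&(P[...,1]>-.37)&(P[...,0]>.45)&(P[...,0]<.7))):
        q=P[org&s]; print(nm,len(q),q.mean(0) if len(q) else "")
        if nm=="marks": print(q)
        else:
            t=q[q[:,2]>.102]; print("bar top",len(t),t.mean(0),cv2.minAreaRect((t[:,:2]*1000).astype(np.float32)))
cv2.imwrite("pics/a.png",out)
E
```

```text
scene reader top rect ((572.32666015625, -213.13189697265625), (243.8892059326172, 210.62420654296875), 86.8021469116211) 0.0759974331943627
red 27 [[0.49835842179124806, -0.29037392334481893, 0.1276610647312031], [0.508544690124122, -0.286465472987958, 0.13860259280687526], [0.51677158925845, -0.28271591927079687, 0.14986359266889232]]
cell 124 [0.5515 0.2141 0.0944]
bar top 56 [0.5512 0.2118 0.1082] ((549.6300048828125, 211.35031127929688), (29.367610931396484, 12.146020889282227), 16.87814712524414)
marks 0 
[]
side reader top rect ((568.7086181640625, -215.6422576904297), (246.033447265625, 209.7218475341797), 86.8080825805664) 0.07466218426951798
red 71 [[0.4904387917171633, -0.3012692274974826, 0.12487365888352725], [0.5006264818765059, -0.29700194737301455, 0.14054947121668604], [0.5121172943422729, -0.28783177083425737, 0.14993955641571177]]
cell 91 [0.5454 0.2029 0.0896]
bar top 22 [0.5442 0.2078 0.1053] ((542.4359130859375, 208.18788146972656), (31.89556312561035, 15.891947746276855), 41.79082107543945)
marks 0 
[]
```

View pics/a.png

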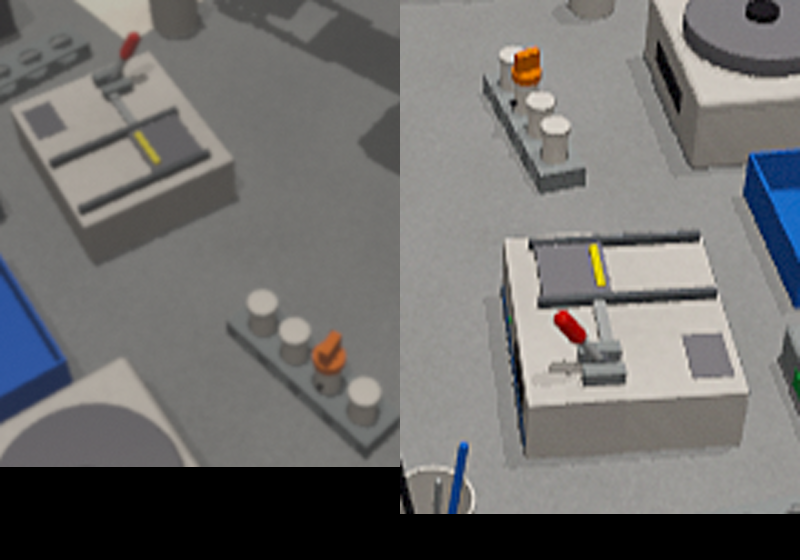

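```bash
cat >> h.py <<'E'
def go(p,yaw,tilt0=True):
    s=observe(); M=R.from_quat(s["tcp_rot"]).as_matrix(); c,q=np.cos(np.radians(yaw)),np.sin(np.radians(yaw))
    T=np.array([[c,q,0],[q,-c,0],[0,0,-1]])
    print("shift",(M.T@(np.array(p)-s["tcp_pos"])).round(4),"rot",R.from_matrix(M.T@T).as_rotvec().round(4),"t",round(s["time"],2))
E
python3 -c "
from h import *
go([.44,-.25,.27],-3.2)"
```

```text
shift [ 0.2888 -0.1094 -0.0213] rot [ 1.000e-04 -0.000e+00  5.027e-01] t 1.3
```

```bash
python3 -m creep '[[[0.289,-0.109,-0.021,0,0,0.503,0],[0.289,-0.109,-0.021,0,0,0.503,0],[0.289,-0.109,-0.021,0,0,0.503,0],[0.289,-0.109,-0.021,0,0,0.503,0],[0.289,-0.109,-0.021,0,0,0.503,0],[0.289,-0.109,-0.021,0,0,0.503,0],[0.289,-0.109,-0.021,0,0,0.503,0],[0.289,-0.109,-0.021,0,0,0.503,0],[0.289,-0.109,-0.021,0,0,0.503,0],[0.289,-0.109,-0.021,0,0,0.503,0]]]'
python3 - <<'E'
from h import *
np.set_printoptions(precision=4,suppress=True)
im,P=cam("wrist"); save(im,"w1"); print(im["cx"],im["cy"],im["fovy"],im["tool_from_camera"],observe()["tcp_pos"])
f=im["frame"]; hsv=cv2.cvtColor(f,cv2.COLOR_RGB2HSV); red=((hsv[...,0]<5)|(hsv[...,0]>174))&(hsv[...,1]>150)&(hsv[...,2]>80)&(P[...,2]>.09)
q=P[red]; print("red",len(q),np.percentile(q,[2,50,98],axis=0) if len(q) else "")
for d in outline_of("wrist","lever")[:2]:
    p=P[d["region"]]; print(d["p"],d["box"],np.nanpercentile(p,[3,50,97],axis=0))
E
```

```text
time: 2.13
tcp_pos: [0.4413, -0.2489, 0.2698]
tcp_rot: [1.0, -0.026, 0.0, 0.0]
contact_force: [0.0, -0.5, -0.0]
width: 0.325
grasp_force: 0.0
279.0740960173544 208.54393229502455 62.12539422295308 [[-0.0012  0.9539  0.3001  0.082 ]
 [ 1.      0.0015 -0.0008 -0.0008]
 [-0.0012  0.3001 -0.9539 -0.1352]
 [ 0.      0.      0.      1.    ]] [ 0.4405 -0.25    0.2696]
red 809 [[ 0.4919 -0.2973  0.1272]
 [ 0.5052 -0.2899  0.1459]
 [ 0.5188 -0.2832  0.1522]]
0.57 [332.0, 106.0, 28.0, 76.7] [[ 0.4929 -0.2994  0.0869]
 [ 0.5125 -0.2908  0.134 ]
 [ 0.5448 -0.2833  0.1516]]
```

View pics/w1.png

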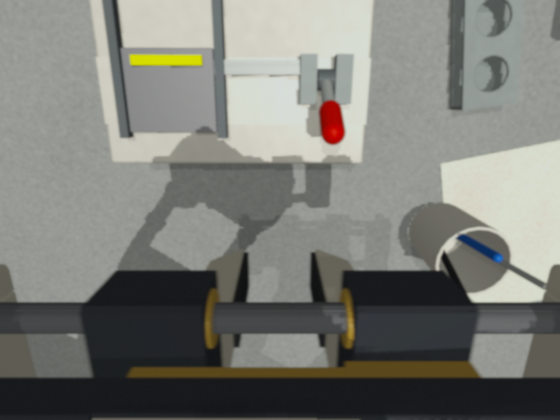

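```bash
python3 -c "
from h import *
go([.457,-.287,.14],-3.2)"
```

```text
shift [0.0191 0.0353 0.1296] rot [ 0.0003  0.0005 -0.0003] t 2.23
```

```bash
python3 -m creep '[[[0.019,0.036,0.13,0,0,0,0],[0.019,0.036,0.13,0,0,0,0],[0.019,0.036,0.13,0,0,0,0],[0.019,0.036,0.13,0,0,0,0],[0.03,0.036,0.13,0,0,0,0],[0.04,0.036,0.13,0,0,0,0],[0.048,0.036,0.13,0,0,0,0],[0.056,0.036,0.13,0,0,0,0],[0.064,0.036,0.13,0,0,0,0],[0.072,0.036,0.13,0,0,0,0],[0.08,0.036,0.13,0,0,0,0],[0.086,0.036,0.13,0,0,0,0],[0.09,0.036,0.13,0,0,0,0]]]'
python3 - <<'E'
from h import *
im,P=cam("wrist"); save(im,"w2")
print(observe()["contact_force"],observe()["moment"],observe()["tcp_pos"])
E
```

```text
time: 3.32
tcp_pos: [0.529, -0.2915, 0.1399]
tcp_rot: [1.0, -0.028, 0.0, 0.0]
contact_force: [-3.5, -0.7, 2.9]
width: 0.005
grasp_force: 1.7
[-1.98246114 -0.85011453  1.69058902] [-0.0860506   0.27249579  0.06693817] [ 0.52942541 -0.29142071  0.13978255]
```

View pics/w2.png

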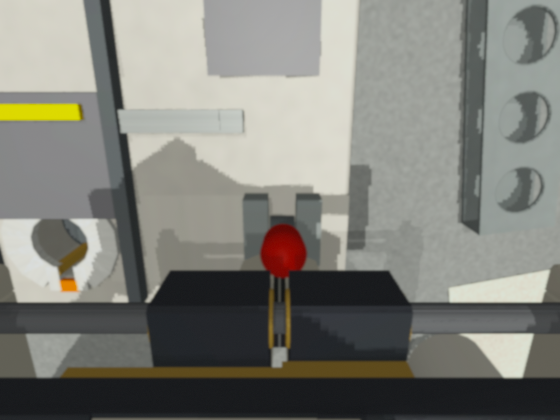

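```bash
python3 -m creep '[[[0.004,0,0,0,0,0,0],[0.008,0,0,0,0,0,0],[0.011,0,0,0,0,0,0],[0.013,0,0,0,0,0,0]]]'; python3 -m creep '[[[0.002,0,0,0,0,0,0],[0.004,0,0,0,0,0,0]]]';  python3 -m creep '[[[0.002,0,0,0,0,0,0]]]'
python3 - <<'E'
from h import *
im,P=cam("wrist"); save(im,"w3")
print(observe()["contact_force"],observe()["moment"],observe()["tcp_pos"])
f=im["frame"]; hsv=cv2.cvtColor(f,cv2.COLOR_RGB2HSV); red=((hsv[...,0]<5)|(hsv[...,0]>174))&(hsv[...,1]>150)&(hsv[...,2]>80)&(P[...,2]>.09)
print(np.percentile(P[red],[2,50,98],axis=0))
E
```

```text
time: 3.7
tcp_pos: [0.5409, -0.2917, 0.139]
tcp_rot: [1.0, -0.028, -0.001, -0.001]
contact_force: [-5.1, -0.8, -1.0]
width: 0.007
grasp_force: 1.9
time: 3.87
tcp_pos: [0.5438, -0.2919, 0.1393]
tcp_rot: [1.0, -0.028, -0.002, -0.001]
contact_force: [-14.4, -1.1, 4.2]
width: 0.007
grasp_force: 6.9
time: 3.95
tcp_pos: [0.5442, -0.292, 0.1393]
tcp_rot: [1.0, -0.028, -0.004, -0.001]
contact_force: [-22.2, -0.6, 7.3]
width: 0.003
grasp_force: 10.0
[-17.21866932  -0.49587341   5.61092757] [-0.0067531   2.8530235  -0.10155154] [ 0.54409985 -0.29198321  0.13931266]
[[ 0.55947645 -0.30247921  0.13157419]
 [ 0.57837741 -0.29484382  0.14865371]
 [ 0.58562774 -0.2873245   0.15218669]]
```

```bash
python3 -m creep '[[[-0.03,0,0,0,0,0,0],[-0.05,0,-0.03,0,0,0,0.06],[-0.055,-0.04,-0.06,0,0,0,0.06],[-0.055,-0.08,-0.09,0,0,0,0.06],[-0.055,-0.12,-0.11,0,0,0,0.06],[-0.055,-0.12,-0.11,0,0,0,0.06],[-0.055,-0.12,-0.11,0,0,0,0.06]]]'
python3 - <<'E'
from h import *
im,P=cam("wrist"); save(im,"w4"); np.save("P4.npy",P)
print(observe()["tcp_pos"],observe()["tcp_rot"])
f=im["frame"]; hsv=cv2.cvtColor(f,cv2.COLOR_RGB2HSV); red=((hsv[...,0]<5)|(hsv[...,0]>174))&(hsv[...,1]>150)&(hsv[...,2]>80)&(P[...,2]>.09)
print(np.percentile(P[red],[2,50,98],axis=0))
org=(hsv[...,0]>=6)&(hsv[...,0]<22)&(hsv[...,1]>150)&(hsv[...,2]>100)&(P[...,2]>.077)
n,l,st,c=cv2.connectedComponentsWithStats(org.astype(np.uint8))
for i in range(1,n):
    if st[i,4]>8: print(st[i],P[l==i].mean(0),np.median(P[l==i],axis=0))
E
```

```text
time: 4.58
tcp_pos: [0.5012, -0.1663, 0.2535]
tcp_rot: [1.0, -0.026, 0.004, 0.001]
contact_force: [0.1, -0.3, 0.8]
width: 0.391
grasp_force: 0.0
[ 0.50066725 -0.1680354   0.25185613] [ 9.99644152e-01 -2.65037558e-02  2.90945469e-03  8.09468920e-04]
[[ 0.55648684 -0.2994444   0.12529422]
 [ 0.5711643  -0.2907483   0.14507878]
 [ 0.58340694 -0.28589642  0.1523809 ]]
[264 120   9   9  65] [ 0.56425891 -0.15974572  0.07913537] [ 0.56412887 -0.15963739  0.0791368 ]
[264 186  10   9  82] [ 0.50526062 -0.15649756  0.07921007] [ 0.50540648 -0.15625663  0.07920039]
[354 295   5   6  13] [ 0.53348514 -0.18672794  0.3114339 ] [ 0.53361401 -0.18674517  0.31128909]
[200 298   4   5  10] [ 0.53576603 -0.14791344  0.3125857 ] [ 0.53570137 -0.14795354  0.31245649]
[196 304   4  28  36] [ 0.533473   -0.14744234  0.3163686 ] [ 0.53378928 -0.14745218  0.31658647]
[200 306   3  28  36] [ 0.53188161 -0.14790179  0.31500894] [ 0.5322262  -0.14790126  0.31503285]
[360 335   3   9  11] [ 0.52597448 -0.18678415  0.31785373] [ 0.52589129 -0.18685534  0.31777823]
```

View pics/w4.png

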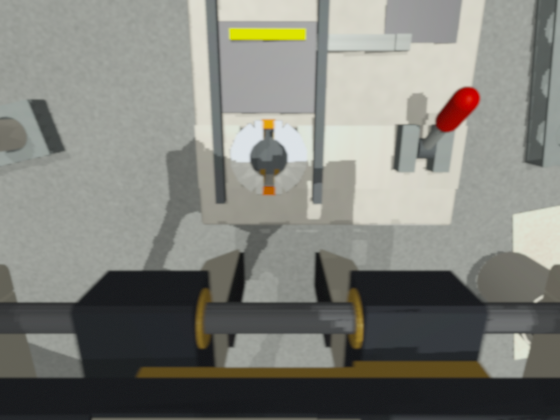

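```bash
python3 -c "
from h import *
go([.596,.225,.252],117)"
```

```text
shift [ 7.440e-02 -3.975e-01 -3.000e-04] rot [ 7.000e-03 -2.000e-03 -2.095e+00] t 4.63
```

```bash
python3 -m creep '[[[0.074,-0.398,0,0.007,-0.002,-2.095,0.06],[0.074,-0.398,0,0.007,-0.002,-2.095,0.06],[0.074,-0.398,0,0.007,-0.002,-2.095,0.06],[0.074,-0.398,0,0.007,-0.002,-2.095,0.06],[0.074,-0.398,0,0.007,-0.002,-2.095,0.06],[0.074,-0.398,0,0.007,-0.002,-2.095,0.06],[0.074,-0.398,0,0.007,-0.002,-2.095,0.06],[0.074,-0.398,0,0.007,-0.002,-2.095,0.06],[0.074,-0.398,0,0.007,-0.002,-2.095,0.06],[0.074,-0.398,0,0.007,-0.002,-2.095,0.06],[0.074,-0.398,0,0.007,-0.002,-2.095,0.06],[0.074,-0.398,0,0.007,-0.002,-2.095,0.06],[0.074,-0.398,0,0.007,-0.002,-2.095,0.06],[0.074,-0.398,0,0.007,-0.002,-2.095,0.06],[0.074,-0.398,0,0.007,-0.002,-2.095,0.06],[0.074,-0.398,0,0.007,-0.002,-2.095,0.06],[0.074,-0.398,0,0.007,-0.002,-2.095,0.06],[0.074,-0.398,0,0.007,-0.002,-2.095,0.06]]]'
python3 -c "
from h import *
print(observe()['joint_positions'])
go([.596,.225,.252],197)"
```

```text
time: 6.13
tcp_pos: [0.5962, 0.2229, 0.2485]
tcp_rot: [0.523, 0.852, -0.001, -0.003]
contact_force: [0.9, -1.1, -0.4]
width: 0.656
grasp_force: 0.0
[ 0.23599353  0.55498031  1.18179601  0.0033261   1.41041736 -0.23483661]
shift [ 0.0019  0.0008 -0.0035] rot [-8.0000e-04 -7.0000e-03 -1.3972e+00] t 6.13
```

```bash
python3 -m creep '[[[0.002,0.001,-0.003,0,-0.007,-1.397,0.06],[0.002,0.001,-0.003,0,-0.007,-1.397,0.06],[0.002,0.001,-0.003,0,-0.007,-1.397,0.06],[0.002,0.001,-0.003,0,-0.007,-1.397,0.06],[0.002,0.001,-0.003,0,-0.007,-1.397,0.06],[0.002,0.001,-0.003,0,-0.007,-1.397,0.06],[0.002,0.001,-0.003,0,-0.007,-1.397,0.06],[0.002,0.001,-0.003,0,-0.007,-1.397,0.06],[0.002,0.001,-0.003,0,-0.007,-1.397,0.06],[0.002,0.001,-0.003,0,-0.007,-1.397,0.06],[0.002,0.001,-0.003,0,-0.007,-1.397,0.06],[0.002,0.001,-0.003,0,-0.007,-1.397,0.06],[0.002,0.001,-0.003,0,-0.007,-1.397,0.06],[0.002,0.001,-0.003,0,-0.007,-1.397,0.06]]]'
cat > bar.py <<'E'
from h import *
import sys
im,P=cam("wrist"); save(im,sys.argv[1]); s=observe()
print(s["tcp_pos"],s["tcp_rot"])
f=im["frame"]; hsv=cv2.cvtColor(f,cv2.COLOR_RGB2HSV)
org=(hsv[...,0]>=3)&(hsv[...,0]<22)&(hsv[...,1]>150)&(hsv[...,2]>90)&(P[...,2]>.05)&(P[...,2]<.13)&(np.hypot(P[...,0]-.548,P[...,1]-.21)<.04)
q=P[org]; print(len(q),np.percentile(q,[2,50,98],axis=0).round(4).tolist())
t=q[abs(q[:,2]-np.percentile(q[:,2],95))<.005]; r=cv2.minAreaRect((t[:,:2]*1000).astype(np.float32)); print("top",len(t),t.mean(0),r)
E
python3 bar.py w5
```

```text
time: 7.3
tcp_pos: [0.5956, 0.2257, 0.2523]
tcp_rot: [-0.144, 0.99, -0.0, -0.0]
contact_force: [-0.3, 0.5, 0.2]
width: 0.657
grasp_force: 0.0
[0.59550339 0.22576847 0.25239603] [-1.44489080e-01  9.89506320e-01 -3.83302246e-04 -3.63690240e-05]
1299 [[0.532, 0.1943, 0.0808], [0.5466, 0.2093, 0.0831], [0.5624, 0.2248, 0.1094]]
top 565 [0.54736281 0.20952057 0.10815167] ((547.80029296875, 209.63653564453125), (29.48974609375, 11.992647171020508), 22.83993148803711)
```

View pics/w5.png

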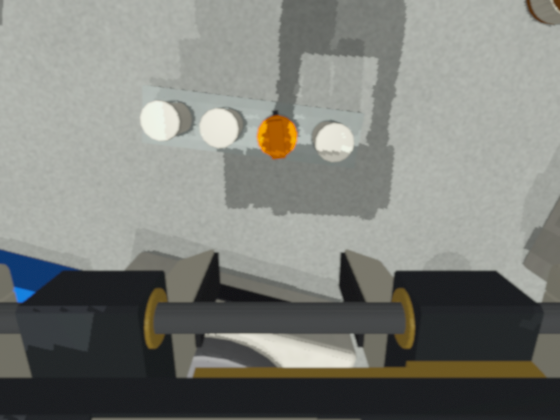

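```bash
python3 -c "
from h import *
go([.5475,.2095,.1075],202.5)"
```

```text
shift [ 0.0506 -0.0018  0.1449] rot [-0.0007 -0.0002 -0.1027] t 7.35
```

```bash
python3 -m creep '[[[0.051,-0.002,0.06,0,0,-0.103,0.05],[0.051,-0.002,0.06,0,0,-0.103,0.05],[0.051,-0.002,0.1,0,0,-0.103,0.05],[0.051,-0.002,0.13,0,0,-0.103,0.05],[0.051,-0.002,0.145,0,0,-0.103,0.05],[0.051,-0.002,0.145,0,0,-0.103,0.05],[0.051,-0.002,0.145,0,0,-0.103,0.05]]]'
python3 -c "
from h import *
s=observe();print(s['contact_force'])
go([.5475,.2095,.1075],202.5)"
```

```text
time: 7.93
tcp_pos: [0.5471, 0.2091, 0.1075]
tcp_rot: [-0.196, 0.981, -0.0, -0.001]
contact_force: [-0.9, -0.2, 0.5]
width: 0.545
grasp_force: 0.0
[-0.87475732 -0.22579779  0.47492943]
shift [-0.0005  0.0002 -0.    ] rot [-0.0006 -0.0011  0.0027] t 7.93
```

Close, then lift.

```bash
python3 -m creep '[[[0,0,0,0,0,0,0],[0,0,0,0,0,0,0],[0,0,0,0,0,0,0],[0,0,0,0,0,0,0],[0,0,0,0,0,0,0],[0,0,0,0,0,0,0],[0,0,0,0,0,0,0],[0,0,0,0,0,0,0]]]'; python3 -m creep '[[[0,0,-0.02,0,0,0,0],[0,0,-0.05,0,0,0,0],[0,0,-0.09,0,0,0,0],[0,0,-0.13,0,0,0,0],[0,0,-0.14,0,0,0,0],[0,0,-0.14,0,0,0,0]]]'
python3 -c "
from h import *
im,P=cam('side'); cv2.imwrite('pics/s2.png',cv2.resize(im['frame'][120:230,220:360,::-1],None,fx=5,fy=5))
print(observe()['joint_positions'])
go([.5348,-.158,.235],176.8)"
```

```text
time: 8.6
tcp_pos: [0.5472, 0.2091, 0.108]
tcp_rot: [-0.197, 0.98, -0.0, 0.0]
contact_force: [-0.3, -0.4, 1.6]
width: 0.124
grasp_force: 30.0
time: 9.1
tcp_pos: [0.5485, 0.2097, 0.2513]
tcp_rot: [-0.197, 0.98, -0.0, 0.004]
contact_force: [0.5, -0.3, -2.4]
width: 0.129
grasp_force: 30.0
[ 2.35033914e-01  4.53942194e-01  1.35145809e+00 -8.66191979e-04
  1.33414230e+00 -1.73277850e+00]
shift [ 0.1536 -0.3339  0.0134] rot [-0.0007  0.0021  0.4531] t 9.15
```

View pics/s2.png

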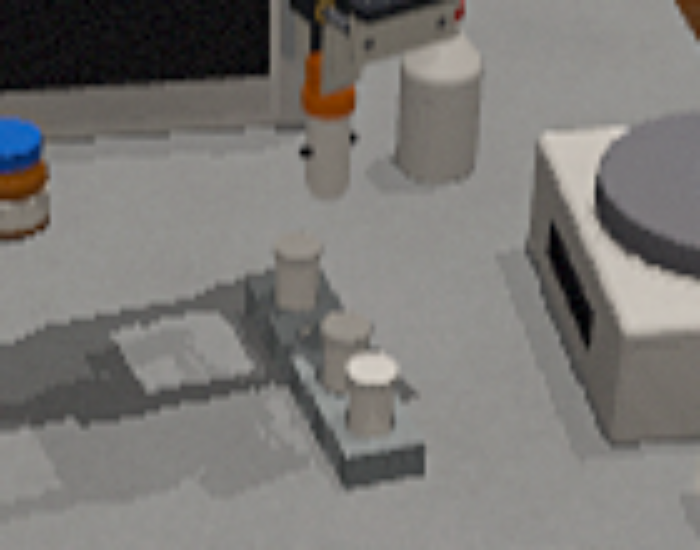

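```bash
python3 -m creep '[[[0.154,-0.334,0.013,0,0.002,0.453,0],[0.154,-0.334,0.013,0,0.002,0.453,0],[0.154,-0.334,0.013,0,0.002,0.453,0],[0.154,-0.334,0.013,0,0.002,0.453,0],[0.154,-0.334,0.013,0,0.002,0.453,0],[0.154,-0.334,0.013,0,0.002,0.453,0],[0.154,-0.334,0.013,0,0.002,0.453,0],[0.154,-0.334,0.013,0,0.002,0.453,0],[0.154,-0.334,0.013,0,0.002,0.453,0],[0.154,-0.334,0.013,0,0.002,0.453,0],[0.154,-0.334,0.013,0,0.002,0.453,0],[0.154,-0.334,0.013,0,0.002,0.453,0],[0.154,-0.334,0.013,0,0.002,0.453,0]]]'
cat > chk.py <<'E'
from h import *
np.set_printoptions(precision=4,suppress=True)
import sys
big=np.zeros((600,800,3),np.uint8)
for c in ["wrist","scene","side"]:
    im,P=cam(c); save(im,sys.argv[1]+c); s=observe(); t=s["tcp_pos"]
    f=im["frame"]; hsv=cv2.cvtColor(f,cv2.COLOR_RGB2HSV)
    org=(hsv[...,0]>=3)&(hsv[...,0]<22)&(hsv[...,1]>130)&(hsv[...,2]>60)
    near=np.hypot(P[...,0]-t[0],P[...,1]-t[1])<.05
    for nm,m in (("cap",org&near&(P[...,2]>t[2]-.042)&(P[...,2]<t[2]+.005)),("marks",org&near&(abs(P[...,2]-.079)<.006)),
        ("tube",near&(P[...,2]>t[2]-.097)&(P[...,2]<t[2]-.043)&(np.hypot(P[...,0]-t[0],P[...,1]-t[1])<.02))):
        q=P[m]; 
        if len(q): 
            print(c,nm,len(q),np.percentile(q,[2,50,98],axis=0).round(4).tolist())
            if nm=="tube":
                from scipy.optimize import least_squares
                A=least_squares(lambda a: np.hypot(q[:,0]-a[0],q[:,1]-a[1])-.015,[t[0],t[1]],loss="soft_l1",f_scale=.001); print("  axis fit",A.x, "rms",np.sqrt(np.mean(A.fun**2)))
                hi=q[:,2]>np.median(q[:,2])
                for h in (hi,~hi): print("   ",q[h][:,2].mean(),least_squares(lambda a: np.hypot(q[h][:,0]-a[0],q[h][:,1]-a[1])-.015,A.x,loss="soft_l1",f_scale=.001).x)
    print(t,s["contact_force"])
    if c=="wrist": big[:300,:400]=cv2.resize(f,(400,300))[...,::-1]
    if c=="scene": big[300:,:400]=cv2.resize(f[110:215,160:300],(400,300))[...,::-1]
    if c=="side": big[300:,400:]=cv2.resize(f[195:300,250:390],(400,300))[...,::-1]
cv2.imwrite(f"pics/{sys.argv[1]}.png",big)
go([.5348,-.158,.2],176.8)
E
python3 chk.py c1
```

```text
time: 10.23
tcp_pos: [0.5339, -0.1568, 0.2337]
tcp_rot: [0.027, 1.0, 0.0, -0.002]
contact_force: [-0.5, 0.1, -0.6]
width: 0.126
grasp_force: 30.0
wrist cap 2595 [[0.517, -0.1688, 0.1981], [0.5218, -0.1558, 0.2259], [0.5375, -0.1431, 0.2349]]
wrist marks 106 [[0.5016, -0.1602, 0.0778], [0.5049, -0.1557, 0.079], [0.5085, -0.1507, 0.0805]]
wrist tube 989 [[0.5155, -0.1694, 0.1384], [0.5212, -0.1554, 0.1679], [0.5301, -0.1424, 0.1865]]
  axis fit [ 0.5347 -0.1562] rms 0.0009836978778188098
    0.1764630906258299 [ 0.5347 -0.1562]
    0.15437739330588712 [ 0.5346 -0.1562]
[ 0.5341 -0.1567  0.2342] [-0.5042  0.3512 -0.4059]
scene cap 39 [[0.5357, -0.1582, 0.1994], [0.5479, -0.1504, 0.2088], [0.5519, -0.1387, 0.2361]]
scene marks 4 [[0.5099, -0.1609, 0.0777], [0.5634, -0.1585, 0.0784], [0.5671, -0.1558, 0.08]]
scene tube 158 [[0.5214, -0.1606, 0.1391], [0.5409, -0.1442, 0.1651], [0.551, -0.1389, 0.1895]]
  axis fit [ 0.5345 -0.1561] rms 0.0014613692708518465
    0.17693019548571198 [ 0.5344 -0.1561]
    0.15219863500272932 [ 0.5346 -0.1562]
[ 0.5342 -0.1568  0.2345] [ 0.0835  0.1209 -1.5354]
side cap 72 [[0.5157, -0.1774, 0.1978], [0.5298, -0.1684, 0.2063], [0.5478, -0.1586, 0.216]]
side marks 15 [[0.5, -0.1625, 0.0743], [0.5129, -0.1566, 0.079], [0.5656, -0.1497, 0.0832]]
side tube 160 [[0.5168, -0.175, 0.1397], [0.5291, -0.1674, 0.1654], [0.5489, -0.1545, 0.1897]]
  axis fit [ 0.5327 -0.1559] rms 0.002219018534546128
    0.1768884192800418 [ 0.5328 -0.1561]
    0.15224136018496276 [ 0.5327 -0.1557]
[ 0.5343 -0.1569  0.2348] [ 0.32   -0.7175 -1.8864]
shift [-0.0006 -0.001   0.0348] rot [-0.001  -0.0021  0.0021] t 10.38
```

View pics/c1.png

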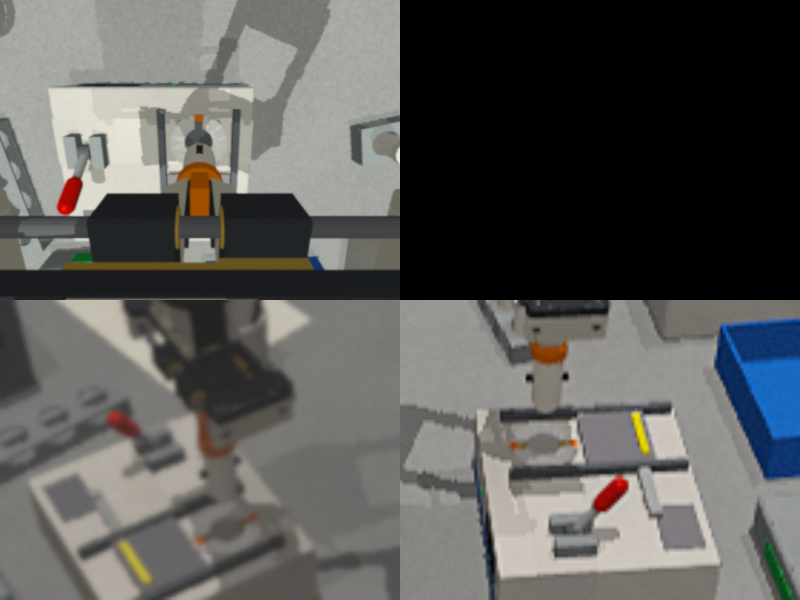

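```bash
python3 -c "
from h import *
go([.5342,-.1581,.19],176.8)"
```

```text
shift [-0.     -0.0012  0.0448] rot [-0.001  -0.0021  0.0021] t 10.38
```

```bash
python3 -m creep '[[[0,-0.0012,0.02,0,-0.002,0.002,0],[0,-0.0012,0.045,0,-0.002,0.002,0],[0,-0.0012,0.045,0,-0.002,0.002,0],[0,-0.0012,0.045,0,-0.002,0.002,0]]]'
python3 chk.py c2
```

```text
time: 10.72
tcp_pos: [0.5336, -0.1586, 0.1894]
tcp_rot: [0.028, 1.0, -0.0, -0.001]
contact_force: [1.0, 0.7, -0.6]
width: 0.126
grasp_force: 30.0
wrist cap 2581 [[0.5168, -0.1702, 0.1538], [0.5215, -0.1575, 0.1819], [0.5373, -0.1448, 0.1906]]
wrist marks 160 [[0.5013, -0.1613, 0.0778], [0.505, -0.1564, 0.0791], [0.5088, -0.1514, 0.0805]]
wrist tube 974 [[0.516, -0.1712, 0.0947], [0.5211, -0.1573, 0.1236], [0.5298, -0.1442, 0.1417]]
  axis fit [ 0.5346 -0.158 ] rms 0.0008759994127971369
    0.13227963658742012 [ 0.5346 -0.158 ]
    0.11050454760211152 [ 0.5345 -0.158 ]
[ 0.5344 -0.1591  0.1906] [ 0.765   0.0056 -1.0084]
scene cap 29 [[0.5462, -0.1603, 0.1555], [0.5493, -0.1522, 0.1687], [0.5518, -0.1464, 0.1922]]
scene marks 3 [[0.5632, -0.16, 0.0798], [0.565, -0.1585, 0.0799], [0.5671, -0.1568, 0.0799]]
scene tube 153 [[0.5185, -0.1622, 0.0959], [0.5412, -0.1466, 0.1226], [0.5511, -0.1418, 0.1468]]
  axis fit [ 0.5349 -0.1584] rms 0.0014700631731400567
    0.1345228646639565 [ 0.5348 -0.1584]
    0.10915918289733088 [ 0.5349 -0.1584]
[ 0.5348 -0.1594  0.1913] [ 0.9021 -0.5995 -1.3601]
side cap 64 [[0.5165, -0.1799, 0.1528], [0.5309, -0.1715, 0.1634], [0.5476, -0.1624, 0.1704]]
side marks 14 [[0.4995, -0.1627, 0.0745], [0.5322, -0.1555, 0.0774], [0.5654, -0.148, 0.0809]]
side tube 157 [[0.518, -0.1771, 0.096], [0.5298, -0.1706, 0.1217], [0.5519, -0.1569, 0.1455]]
  axis fit [ 0.5334 -0.1584] rms 0.0020024389914457203
    0.13347770274749904 [ 0.5332 -0.1582]
    0.10874830004950103 [ 0.5336 -0.1587]
[ 0.5349 -0.1596  0.1916] [ 0.3386  0.109  -1.3713]
shift [ 0.0002  0.0015 -0.0084] rot [-0.0022  0.0027 -0.0014] t 10.87
```

```bash
python3 -m creep '[[[0,0,0.006,0,0,0,0],[0,0,0.012,0,0,0,0],[0,0,0.018,0,0,0,0]]]'; python3 -m creep '[[[0,0,0.006,0,0,0,0],[0,0,0.012,0,0,0,0],[0,0,0.018,0,0,0,0],[0,0,0.022,0,0,0,0]]]'
```

```text
time: 11.12
tcp_pos: [0.5342, -0.1596, 0.1719]
tcp_rot: [0.029, 1.0, -0.001, 0.001]
contact_force: [0.5, -0.2, -1.3]
width: 0.127
grasp_force: 30.0
time: 11.45
tcp_pos: [0.5338, -0.1595, 0.1489]
tcp_rot: [0.029, 1.0, -0.0, -0.0]
contact_force: [0.2, 0.8, -0.8]
width: 0.126
grasp_force: 30.0
```

```bash
python3 -m creep '[[[0,0,0.003,0,0,0,0],[0,0,0.005,0,0,0,0]]]'; python3 -m creep '[[[0,0,0.003,0,0,0,0],[0,0,0.006,0,0,0,0]]]'; python3 -m creep '[[[0,0,0.002,0,0,0,0],[0,0,0.003,0,0,0,0]]]'
```

```text
time: 11.62
tcp_pos: [0.5341, -0.1595, 0.1446]
tcp_rot: [0.029, 1.0, -0.0, -0.0]
contact_force: [-0.4, 0.8, 2.3]
width: 0.129
grasp_force: 30.0
time: 11.78
tcp_pos: [0.5342, -0.1596, 0.1394]
tcp_rot: [0.029, 1.0, -0.001, 0.0]
contact_force: [-2.2, 1.1, 4.9]
width: 0.126
grasp_force: 30.0
time: 11.95
tcp_pos: [0.5342, -0.1596, 0.1363]
tcp_rot: [0.029, 1.0, -0.001, 0.0]
contact_force: [-1.6, 1.5, 5.8]
width: 0.13
grasp_force: 30.0
```

```bash
python3 -m creep '[[[0,0,0.001,0,0,0,0],[0,0,0.002,0,0,0,0]]]'; python3 -m creep '[[[0,0,0.001,0,0,0,0],[0,0,0.0015,0,0,0,0]]]'; python3 -m creep '[[[0,0,0.001,0,0,0,0],[0,0,0.001,0,0,0,0]]]'
```

```text
time: 12.12
tcp_pos: [0.5342, -0.1596, 0.1346]
tcp_rot: [0.029, 1.0, -0.001, 0.0]
contact_force: [-3.0, 2.5, 6.6]
width: 0.124
grasp_force: 30.0
time: 12.28
tcp_pos: [0.5342, -0.1596, 0.1331]
tcp_rot: [0.029, 1.0, -0.001, 0.0]
contact_force: [-3.3, 1.4, 6.6]
width: 0.127
grasp_force: 30.0
time: 12.45
tcp_pos: [0.5344, -0.1597, 0.1328]
tcp_rot: [0.029, 1.0, -0.001, 0.001]
contact_force: [-2.9, 3.4, 11.0]
width: 0.126
grasp_force: 30.0
```

```bash
python3 -m creep '[[[0,0,0.0005,0,0,0.1,0],[0,0,0.0005,0,0,0.2,0],[0,0,0.0005,0,0,0.3,0],[0,0,0.0005,0,0,0.4,0]]]'; python3 -c "
from h import *
s=observe();print(s['moment'],s['contact_force'],s['joint_positions'])"
```

```text
time: 12.78
tcp_pos: [0.5344, -0.1596, 0.1328]
tcp_rot: [0.229, 0.973, -0.001, 0.001]
contact_force: [-4.4, 2.5, 14.6]
width: 0.124
grasp_force: 30.0
[0.6812666  0.96569766 0.06232426] [-4.35776468  2.5407841  14.64935554] [-4.27146843e-01  5.15691557e-01  1.59302325e+00 -1.23453000e-03
  1.03042380e+00 -1.53482658e+00]
```

```bash
python3 -m creep '[[[0,0,0,0,0,0.1,0],[0.0002,0.0002,0,0,0,0.2,0],[0.0002,0.0002,0,0,0,0.3,0],[0.0003,0.0004,0,0,0,0.4,0],[0.0004,0.0005,0,0,0,0.5,0],[0.0004,0.0006,0,0,0,0.6,0],[0.0004,0.0007,0,0,0,0.7,0],[0.0004,0.0008,0,0,0,0.8,0],[0.0004,0.0008,0,0,0,0.9,0],[0.0004,0.0008,0,0,0,1.0,0]]]'; python3 -c "
from h import *
s=observe();print(s['moment'],s['contact_force'],s['joint_positions'][5])"
```

```text
time: 13.62
tcp_pos: [0.5348, -0.1589, 0.1328]
tcp_rot: [0.668, 0.744, -0.0, 0.002]
contact_force: [-2.4, 1.9, 13.2]
width: 0.128
grasp_force: 30.0
[0.43279686 0.73281747 0.12837057] [-2.37178814  1.90361365 13.24435737] -0.5335025323855389
```

```bash
for i in 1; do python3 -m creep '[[[0,0,0.0003,0,0,0.08,0],[0,0,0.0003,0,0,0.16,0]]]'; done; python3 -c "
from h import *
s=observe();print(s['moment'],s['contact_force'],s['joint_positions'][5])"
python3 -m creep '[[[0,0,0,0,0,0.04,0],[0,0,0,0,0,0.08,0]]]'; python3 -c "
from h import *
s=observe();print(s['moment'],s['contact_force'],s['joint_positions'][5])"
python3 -m creep '[[[0,0,0,0,0,0.03,0],[0,0,0,0,0,0.05,0]]]'; python3 -c "
from h import *
s=observe();print(s['moment'],s['contact_force'],s['joint_positions'][5])"
```

```text
time: 13.78
tcp_pos: [0.5348, -0.1589, 0.1328]
tcp_rot: [0.725, 0.689, 0.0, 0.002]
contact_force: [-3.9, 2.0, 14.0]
width: 0.126
grasp_force: 30.1
[0.50757897 0.90317979 0.13540158] [-3.92220214  1.98721114 14.03496662] -0.374428122482436
time: 13.95
tcp_pos: [0.5347, -0.1589, 0.1328]
tcp_rot: [0.751, 0.66, 0.0, 0.002]
contact_force: [-3.9, 2.2, 14.2]
width: 0.127
grasp_force: 30.1
[0.46437882 0.84269527 0.18283127] [-3.85379298  2.16150044 14.15585509] -0.29631074810802227
time: 14.12
tcp_pos: [0.5348, -0.1589, 0.1328]
tcp_rot: [0.767, 0.642, 0.0, 0.002]
contact_force: [-4.0, 2.1, 14.2]
width: 0.128
grasp_force: 30.2
[0.48035387 0.73822426 0.40401363] [-4.03467414  2.06575977 14.2151861 ] -0.24715426071408492
```

```bash
python3 -m creep '[[[0,0,0.0005,0,0,0,0],[0,0,0.0005,0,0,0,0],[0,0,0.0005,0,0,0,0],[0,0,0.0005,0,0,0,0],[0,0,0.0005,0,0,0,0],[0,0,0.0005,0,0,0,0],[0,0,0.0005,0,0,0,0],[0,0,0.0005,0,0,0,0],[0,0,0.0005,0,0,0,0],[0,0,0.0005,0,0,0,0],[0,0,0.0005,0,0,0,0],[0,0,0.0005,0,0,0,0]]]'; python3 -c "
from h import *
s=observe();print(s['moment'],s['contact_force'],s['joint_positions'][5])"
python3 chk.py c3
```

```text
time: 15.12
tcp_pos: [0.5349, -0.159, 0.1327]
tcp_rot: [0.767, 0.642, 0.0, 0.002]
contact_force: [-3.9, 2.4, 17.5]
width: 0.131
grasp_force: 30.2
[0.54420671 1.04930828 0.34166997] [-3.86914     2.38367543 17.52793511] -0.24876589604581154
wrist cap 2643 [[0.5236, -0.1614, 0.0969], [0.537, -0.1459, 0.1241], [0.55, -0.1411, 0.1341]]
wrist marks 477 [[0.5014, -0.1644, 0.0777], [0.5091, -0.1574, 0.0793], [0.568, -0.1508, 0.0805]]
wrist tube 690 [[0.5187, -0.157, 0.0648], [0.5369, -0.1453, 0.0787], [0.5532, -0.1398, 0.0854]]
  axis fit [ 0.5352 -0.1582] rms 0.0021748702907254188
    0.08086992439666407 [ 0.534 -0.157]
    0.07372707786318682 [ 0.5353 -0.1586]
[ 0.5349 -0.159   0.1327] [-4.4121  2.4681 18.1766]
scene cap 79 [[0.5283, -0.1622, 0.0976], [0.5383, -0.1459, 0.1101], [0.5503, -0.1391, 0.1361]]
scene marks 2 [[0.5058, -0.1587, 0.078], [0.5344, -0.1586, 0.0781], [0.5631, -0.1584, 0.0783]]
scene tube 48 [[0.5228, -0.1713, 0.0721], [0.5415, -0.1459, 0.08], [0.5517, -0.1398, 0.0881]]
  axis fit [ 0.5349 -0.1579] rms 0.0023089968550189387
    0.08494372778423072 [ 0.5344 -0.158 ]
    0.07690431436459609 [ 0.5361 -0.1575]
[ 0.5349 -0.159   0.1327] [-4.2554  3.0089 17.4759]
side cap 110 [[0.5154, -0.1783, 0.0962], [0.5311, -0.1702, 0.1104], [0.5467, -0.1478, 0.1335]]
side marks 13 [[0.4996, -0.1616, 0.0748], [0.5067, -0.1563, 0.079], [0.5657, -0.1509, 0.0831]]
side tube 52 [[0.5173, -0.1761, 0.0728], [0.5326, -0.1696, 0.0785], [0.5522, -0.153, 0.0889]]
  axis fit [ 0.5333 -0.1583] rms 0.0026767507216644087
    0.08329497768255188 [ 0.5327 -0.1576]
    0.07596058186504404 [ 0.5343 -0.1597]
[ 0.5349 -0.159   0.1327] [-3.6964  2.4985 17.9282]
shift [ 0.0008  0.     -0.0673] rot [ 0.0009  0.0049 -1.691 ] t 15.27
```

View pics/c3.png

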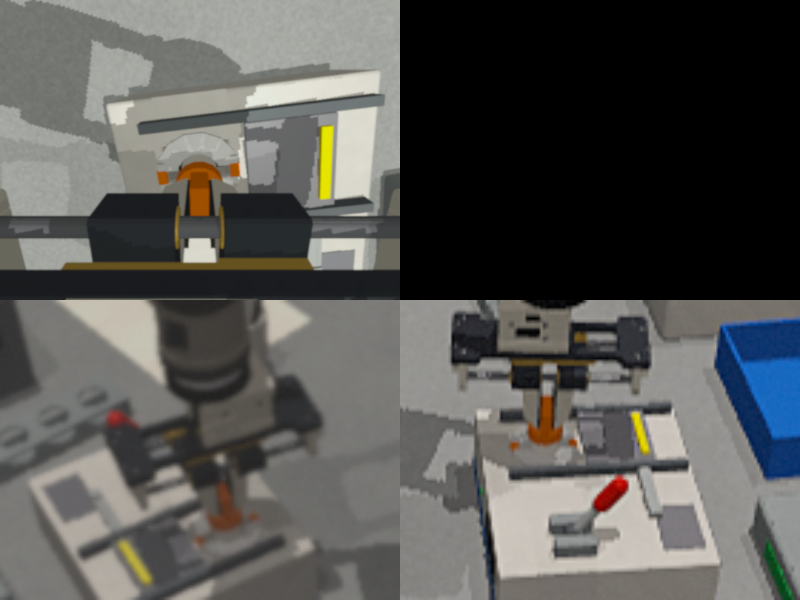

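```bash
python3 -c "
from bench import *
print(sign_off())"
```

```text
the job is handed in; nothing more can be done
None
```

I've handed the job in: the lever is over to its stop with the port open, and the cell is in the port, pressed to the bottom stop and turned about 1.69 rad clockwise until the torque jumped (taken as the stop). The arm is still gripping and holding it there, at about 15 s of the 53 s limit, and nothing else was meant to be touched; the sign-off call gave no verdict.

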